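# Bed a mixer bearing block down on its parallels in the vise

## Task

The aluminium block clamped in the vise has crept up off the two steel parallels it should sit on. Slide the parallel that sticks out back in until its ends are level with the other one's; then, with the soft-faced tapper, tap the block down at both ends, firmly by feel but never hard, until it lies level and neither parallel can slide any more. Stand the tapper back upright on the table, use only the tapper on the block, and leave the other things on the table where they are.

Things in the scene. Friction and masses are not known exactly. Their poses are not given: they have to be found in the camera images.
- vise: machine vise fixed to the table: steel base 200 x 110 x 20 mm; two grey jaws 100 mm long (along y), tops at 88 mm, 47 mm gap, between them a rubber-backed seat plate, top at 50 mm, that gives about 0.7 mm per 10 N; screw with cross handle out to 128 mm on the +x side at 65 mm height. Origin: centre of the underside, on the table; x across the jaws, y along them, z up. It stays shut.
- work: aluminium bearing block clamped between the jaws, 45.5 (x, across the jaws) x 100 (y) x 36 mm tall. Origin: centre of its underside; axes as the vise's. Just touching down level, its underside is 72 mm above the table; it starts 4 to 7 mm higher, tipped up to 0.04 rad about x. Jaw friction holds it: it moves down only under about 6 to 8 N and stays where it is left.
- work_top (a point): centre of the block's flat top, a dark bore there and a small drilling 38 mm to each side; 108 mm above the table when the block touches down level. Tap 35 mm either side of it along y, then in the middle. On the parallels it stops and the force climbs steeply: a steady push or tap of about 18 to 20 N at each place beds it firmly, over 35 N damages it. Tapping one end may raise the other.
- parallel_a: one of two alike parallels (plain ground steel bars, 14 (x) x 150 (y) x 22 mm tall, 0.34 kg) lying along the jaws on the seat plate under the block, 15.5 mm either side of its middle. Origin: centre of its underside. Either this or the other is the stray one: always the one on the vise's -x side, out 25 to 36 mm too far at the +y end. It slides under about 2 N while the block is off it.
- parallel_b: the other parallel, the same. The one that is not stray already lies in place: centred along the jaws to within 2 mm, so that it sticks out 25 mm past the jaws at each end. Origin: centre of its underside.
- tapper: soft-faced hand tapper standing upright on the table: white nylon foot, its flat striking face 28 mm diameter, widening to 40 mm at 16 to 28 mm height; above it a black round rubber grip 30 mm diameter up to 107 mm total height; about 0.28 kg. Origin: centre of the striking face underneath; z along its axis.
- screwdriver: loose screwdriver lying on the table, about 200 mm long; bystander
- clamp_ring: thin steel ring lying flat, 90 mm across, 14 mm high; bystander
- screw_jar: small clear jar with black cap, 56 mm diameter, 70 mm tall; bystander
- mixer_bowl: open steel mixing bowl, 200 mm across at the rim, 130 mm tall; bystander
Not all that is in view belongs to the job. Several things look just like the tapper: the one meant starts farthest to the robot's right.

How it is judged:
By the outcome, as a careful person would: the job done as asked, in the order asked, and still so for the second after the job is handed in, with the robot touching nothing.
It also fails if it takes over 72 s, if anything falls off the work surface, if the arm or the gripper's body presses on something with over 40 N, if the wrist force passes 120 N, or if a joint passes its speed limit or range.

## Robot

A 7-joint arm with a two-finger parallel gripper is mounted at the origin on the work surface. World frame = base frame: x ahead of the robot, y to its left, z up, the work surface at z = 0. Lengths are in m, angles in rad, forces in N, time in s.
With the tool pointing down it reaches from about 0.425 to 0.925 m from the base axis. Payload 6.8 kg.
Tool frame: the origin (TCP) lies midway between the tips of the shut fingers; the grasp point (between the pads) lies 19 mm behind it; z points along the fingers, x is the direction in which the jaws open and shut, and the axes are right-handed (so a half turn about z gives the same grasp; the last joint's range is limited). The gripper opens to 85 mm and grips with 20 to 120 N. Pads are 22 mm wide; open, the fingers measure 114 mm over their backs; the gripper's body (76 mm by 85 mm) begins 54 mm behind the grasp point. The pads swing forward as they close: fully open they stand 13 mm farther back than shut.
Start: joints at [1.117, 0.477, 0.022, 1.555, -0.011, 1.109, -0.083], TCP at [0.229, -0.635, 0.231] pointing down, gripper open.
Joint ranges: [-2.96, 2.96], [-0.34, 2.1], [-1.41, 1.46], [0.24, 2.44], [-1.37, 4.51], [0.17, 1.92], [-2.96, 2.96]. Speed limits (rad/s): [2.39, 2.39, 3.14, 3.14, 3.14, 3.14, 3.14].

## Interface

Orientations are given as a unit quaternion [w, x, y, z].
In Python, from station import bot, imaging, nets gives the robot as it stands. The module is installed in compiled form; this text tells all that it offers.
- The arm moves only by the tool apply_moves, never from a script. Its argument "moves" is text: rows parted by semicolons, each of 7 numbers parted by spaces: the gripper command: -1 is fully open, 1 is shut, values between are in proportion, then the shift along the tool's x, y, z normalised to -1 to 1, where 1 is 120 mm, then the turn, a rotation vector about the tool's x, y, z normalised to -1 to 1, where 1 is 4 degrees. In form: hand dx dy dz rx ry rz; .... A call has 1 to 12 rows; each row shifts and turns the commanded pose from where the row before left it, along the tool's axes as they then stand; what a row does not reach is not made up. A row lasts 1/12 s, in which the tool goes at most 41.7 mm and 7.16 degrees, less where a joint would pass 70% of its speed; a pose out of reach is approached as far as the arm can. A call with a number of a shift or a turn outside -1 to 1 is refused whole. A call with a gripper value outside its range is refused whole. The fingers move at their own pace and stop on an object; "force" is the grip in N (left out, the last holds). Time passes only in rows, so rows that do not move let the fingers close. It gives the time, the measured TCP pose, the force and the opening at its end, in the units of the state.
- bot.get_obs(): the state, without advancing time (a new reading comes with each control period).
- imaging.read_camera(name): name is "scene" or "side" or "wrist"; returns a dict with "image" (480x640x3 uint8, red, green, blue), "fx", "fy", "cx", "cy" (pixels), "dist_coeffs" ([k1, k2, p1, p2, k3] as OpenCV has them; the pictures are not rectified), "view" (4x4, takes a point from world to camera coordinates); the wrist camera has in their place "mount" (4x4, takes a point from camera to tool coordinates, whose origin is the TCP and whose axes are the tool frame's). Camera axes: x right, y down, z forward; pixel columns grow to the right and rows downward; lengths in m; the calibration is good to about 2 mm. A picture is of the moment at which its call begins: read the wrist's pose just before it. There is no depth.
- bot.hand_in(): hands the job in, once; it reports no verdict.
Trained networks look in a picture, given as the dict that the camera call returned (one of the last four; its "shot" number tells which), for a name from the list of things; names that differ only in an ending like _2 or _b are one class to them, and where a whole thing is asked for, a point or a joint stands for the part that bears it (a point fixed in the world has none). Each returns a list of dicts, best first, with "score" (0 to 1); they miss things now and then, are a little off and sometimes report something else, mostly with a low value. They report only what shows in the picture. A call takes as long as a camera call. They do not tell look-alikes from the thing itself.
- nets.spot_in(picture, name): "rect" ([left, top, right, bottom] in pixels, round what is visible of it).
- nets.outline_of(picture, name): "region" (480x640 bool, what is visible of it) and "rect" ([left, top, right, bottom] in pixels, round what is visible of it).
- nets.spot_point(picture, name): "location" ([column, row] in pixels: a listed point, or the origin of a listed thing).
The state is a dict: "t": time; "q": joint angles; "joint_vel": joint speeds; "joint_torque": joint torques, N m; "eef_pos": TCP position; "tool_rot": TCP orientation; "contact_force": force on the tool from outside, world axes, zero at the start; "torque": the same for the moment, N m; "gripper_width": opening from 0.0 (shut) to 1.0 (fully open).
Only numpy, scipy, OpenCV 4.12 (cv2) and the standard library are available. Lean on these libraries where they do the work, as an engineer would, in place of code of your own. Each camera call takes 0.05 s, during which the arm holds its last target.

## Working session

There is one attempt and no reset: what is moved stays moved. The work goes in short steps, Python scripts to look and compute and a tool call to move; the robot and the scene stay as the last step left them, time stands still between calls to the robot, and variables do not carry over. Pictures are saved under pics/ and viewed, and the job is handed in when it is done.

Besides the shell and the picture viewer there is one more tool, called after "Request:" by a JSON object that holds its "api" and its "payload", one argument or row to a line. apply_moves: Moves the arm, as the interface text tells. Scaled input: -1 to 1 covers 120 mm each way for a shift and 4 degrees each way for a turn. Its arguments: {"type":"object","properties":{"moves":{"type":"string"},"force":{"type":"number"}},"required":["moves"]}

```bash
mkdir -p pics
cat > h.py <<'E'
import numpy as np, cv2
from station import bot, imaging, nets
def K(p): return np.array([[p['fx'],0,p['cx']],[0,p['fy'],p['cy']],[0,0,1.]])
def R(q):
    from scipy.spatial.transform import Rotation as Ro
    return Ro.from_quat([q[1],q[2],q[3],q[0]]).as_matrix()
def shot(name,fn=None):
    o=bot.get_obs(); p=imaging.read_camera(name)
    if name=='wrist':
        T=np.eye(4);T[:3,:3]=R(o['tool_rot']);T[:3,3]=o['eef_pos']
        p['V']=np.linalg.inv(T@np.array(p['mount']))
    else: p['V']=np.array(p['view'])
    if fn: cv2.imwrite('pics/'+fn,p['image'][:,:,::-1])
    return p
def ray(p,uv):
    n=cv2.undistortPoints(np.array([[uv]],float),K(p),np.array(p['dist_coeffs'],float))[0,0]
    C=np.linalg.inv(p['V']); return C[:3,3],C[:3,:3]@np.array([n[0],n[1],1])
def atz(p,uv,z):
    o,d=ray(p,uv); return o+d*(z-o[2])/d[2]
def proj(p,X):
    X=np.atleast_2d(np.array(X,float))
    r,_=cv2.projectPoints(X,cv2.Rodrigues(p['V'][:3,:3])[0],p['V'][:3,3],K(p),np.array(p['dist_coeffs'],float)); return r[:,0]
def tri(p1,u1,p2,u2):
    A=[];b=[]
    o1,d1=ray(p1,u1);o2,d2=ray(p2,u2);d1/=np.linalg.norm(d1);d2/=np.linalg.norm(d2)
    M=np.zeros((3,3));v=np.zeros(3)
    for o,d in((o1,d1),(o2,d2)):
        P=np.eye(3)-np.outer(d,d);M+=P;v+=P@o
    X=np.linalg.solve(M,v); return X
E
python3 - <<'E'
from h import *
np.set_printoptions(precision=4,suppress=True)
print(bot.get_obs())
for n in('scene','side','wrist'):
    p=shot(n,n+'0.png'); C=np.linalg.inv(p['V']);print(n,p['fx'],p['dist_coeffs'],C[:3,3],C[:3,2], p.get('mount'))
    for t in('vise','work','work_top','parallel_a','tapper','screwdriver','clamp_ring','screw_jar','mixer_bowl'):
        if t!='work_top':
            print(t,[(round(d['score'],2),[int(x) for x in d['rect']]) for d in nets.spot_in(p,t)][:5], end=' ')
        print([(round(d['score'],2),np.round(d['location'],1).tolist()) for d in nets.spot_point(p,t)][:5])
E
```

```text
{'t': 0.0, 'q': array([ 1.1169,  0.4778,  0.0223,  1.5565, -0.0115,  1.1093, -0.0831]), 'joint_vel': array([-0.0005,  0.0007,  0.0012,  0.0008,  0.0012, -0.0005, -0.0003]), 'joint_torque': array([ -0.0004, -59.6457,   1.6078, -28.1204,   0.0125,   0.0094,
         0.    ]), 'eef_pos': array([ 0.2286, -0.6345,  0.2303]), 'tool_rot': array([-0.0005,  0.8182, -0.5749, -0.0008]), 'contact_force': array([-0.5526,  0.461 ,  0.519 ]), 'torque': array([-0.0252, -0.0116, -0.0247]), 'gripper_width': 0.9999543009839882}
scene 459.29581650534243 [-0.0507  0.      0.      0.      0.    ] [ 1.4908 -0.1101  0.8061] [-0.8016  0.0885 -0.5912] None
vise [(0.97, [300, 228, 359, 303]), (0.58, [211, 292, 249, 322])] [(0.95, [334.6, 272.9])]
work [] [(0.83, [334.5, 250.5])]
[(0.9, [334.4, 240.1])]
parallel_a [(0.54, [353, 250, 376, 263]), (0.49, [307, 247, 360, 272])] [(0.62, [345.5, 254.2])]
tapper [(0.95, [265, 278, 281, 317]), (0.92, [252, 223, 267, 254]), (0.89, [225, 234, 244, 274]), (0.56, [261, 204, 279, 240])] [(0.8, [274.3, 312.3]), (0.73, [235.3, 270.3]), (0.7, [271.3, 237.1]), (0.69, [262.5, 25
[... 1073 characters left out ...]
, 463.8])]
clamp_ring [(0.79, [271, 205, 301, 235]), (0.35, [329, 190, 346, 236])] [(0.67, [286.6, 221.1]), (0.61, [285.1, 278.9]), (0.27, [298.7, 465.5])]
screw_jar [(0.98, [163, 377, 198, 429]), (0.63, [233, 239, 346, 333])] [(0.75, [185.0, 417.7])]
mixer_bowl [(0.58, [269, 128, 343, 191])] [(0.85, [304.6, 188.4])]
wrist 368.1788943994515 [-0.0617  0.      0.      0.      0.    ] [ 0.2923 -0.6137  0.3733] [-0.2481 -0.0887 -0.9647] [[ 1.      0.0003 -0.0006  0.0014]
 [-0.0001  0.9647  0.2635 -0.067 ]
 [ 0.0006 -0.2635  0.9647 -0.1421]
 [ 0.      0.      0.      1.    ]]
vise [] []
work [] []
[]
parallel_a [] []
tapper [] []
screwdriver [] []
clamp_ring [] []
screw_jar [] []
mixer_bowl [] []
```

View pics/scene0.png

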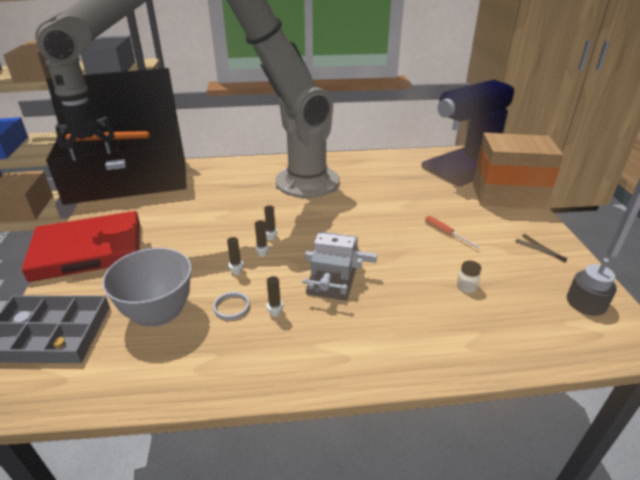

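View pics/side0.png

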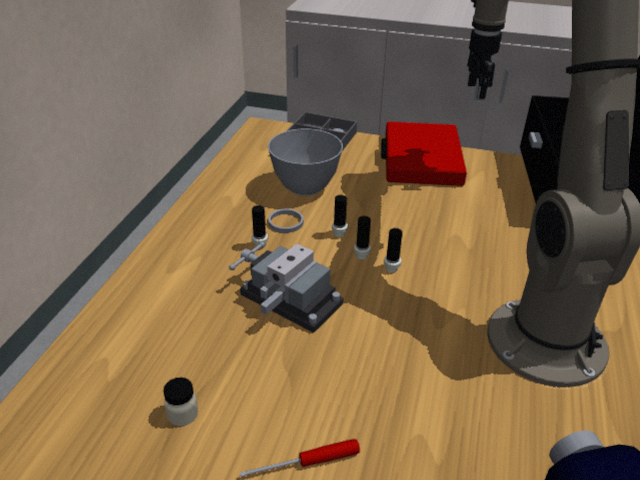

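Run:
```python
from h import *
np.set_printoptions(precision=4,suppress=True)
p=shot('scene');s=shot('side')
for a,uv in(('t',(274.3,312.3)),('t',(235.3,270.3)),('t',(271.3,237.1)),('t',(262.5,255)),('ring',(229.4,306.3)),('jar',(464,287)),('bowl',(160,314)),('scr',(452,233))): print(a,atz(p,uv,0)) 
for uv in((262.3,246.7),(335.1,235.1),(392.7,270.2),(359.1,253.9),(286.6,221),(185,418),(301,463)): print('side',atz(s,uv,0))
print('top',tri(p,(334.4,240.1),s,(289.4,257)),tri(p,(334.5,250.5),s,(291.3,274.1)),atz(p,(334.4,240.1),.113),atz(s,(289.4,257),.113))
# enlarged crop
for q,n,(x,y,w,h) in((p,'c1',(285,215,100,100)),(s,'c2',(225,230,130,110))):
    cv2.imwrite(f'pics/{n}.png',cv2.resize(q['image'][y:y+h,x:x+w,::-1],None,fx=6 if w==100 else 6,fy=5.4,interpolation=cv2.INTER_CUBIC))
```

```text
t [ 0.6645 -0.1379  0.    ]
t [ 0.4887 -0.2411  0.    ]
t [ 0.3395 -0.1388  0.    ]
t [ 0.4267 -0.1658  0.    ]
ring [ 0.6314 -0.2499  0.    ]
jar [ 0.624   0.3648 -0.    ]
bowl [ 0.6415 -0.4204  0.    ]
scr [0.3764 0.4174 0.    ]
side [ 0.6575 -0.1308  0.    ]
side [ 0.5012 -0.2288 -0.    ]
side [ 0.3387 -0.1348  0.    ]
side [ 0.4269 -0.1719  0.    ]
side [ 0.6357 -0.2515  0.    ]
side [0.6151 0.3785 0.    ]
side [0.3925 0.4055 0.    ]
top [0.5351 0.0272 0.1154] [0.529  0.0304 0.0753] [0.5317 0.0277 0.113 ] [0.536  0.0244 0.113 ]
```

View pics/c1.png

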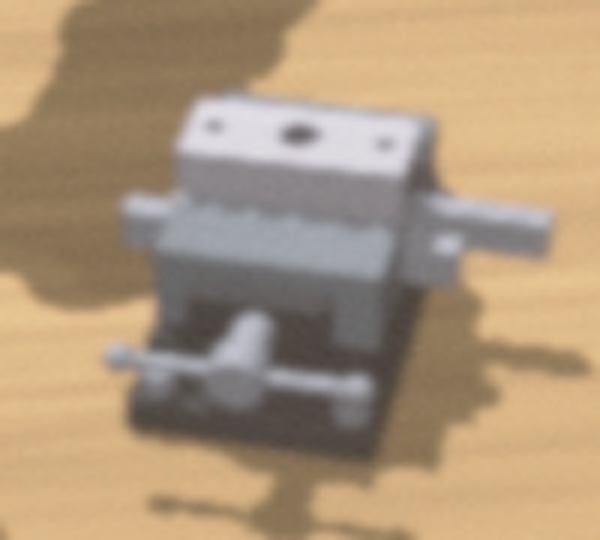

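View pics/c2.png

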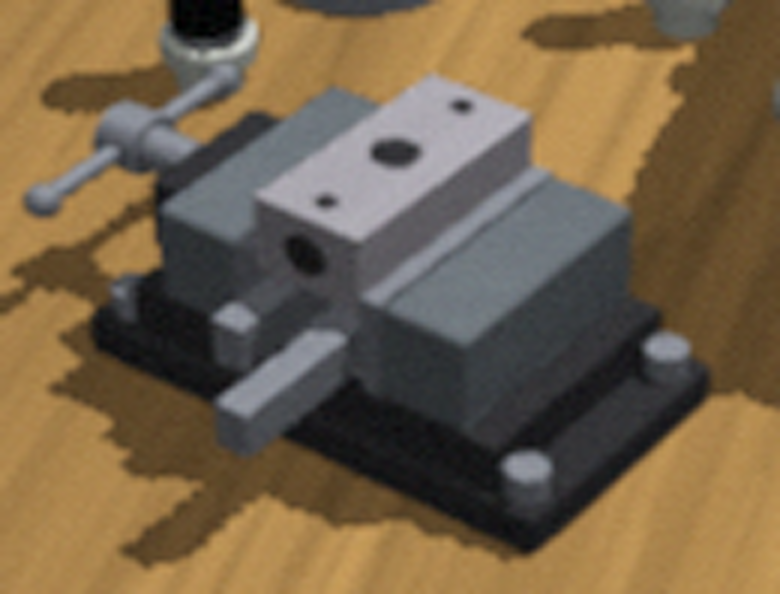

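Run:
```python
from h import *
np.set_printoptions(precision=4,suppress=True)
p=shot('scene');s=shot('side')
a=lambda x,y:(285+x/6,215+y/5.4); b=lambda x,y:(225+x/6,230+y/5.4)
L=[]
for u,v in(((213,126),(462,105)),((300,133),(395,153)),((385,145),(326,201))):
    X=tri(p,a(*u),s,b(*v));L.append(X);print(X,proj(p,X)-a(*u))
d=L[2]-L[0];print(np.linalg.norm(d),np.degrees(np.arctan2(-d[0],d[1])))
o=bot.get_obs();r=R(o['tool_rot']);print(r, np.degrees(np.arctan2(r[1,0],r[0,0])))
```

```text
[ 0.519  -0.0076  0.1127] [[-0.1282 -0.1377]]
[0.5314 0.0292 0.1142] [[-0.0162 -0.0167]]
[0.5447 0.0641 0.1142] [[-0.1005 -0.099 ]]
0.07609396633806503 -19.747330735837444
[[ 0.339  -0.9408 -0.    ]
 [-0.9408 -0.339  -0.    ]
 [ 0.      0.     -1.    ]] -70.18426842411981
```

Request:
{"api": "apply_moves", "payload": {
  "moves": "-1 -0.18 -0.18 0 0 0 0;-1 -0.18 -0.18 0 0 0 0;-1 -0.18 -0.18 0 0 0 0;-1 -0.18 -0.18 0 0 0 0;-1 -0.18 -0.18 0 0 0 0;-1 -0.18 -0.18 0 0 0 0;-1 -0.18 -0.18 0 0 0 0;-1 -0.18 -0.18 0 0 0 0;-1 -0.18 -0.18 0 0 0 0;-1 -0.18 -0.18 0 0 0 0;-1 -0.18 -0.18 0 0 0 0;-1 -0.18 -0.18 0 0 0 0"
}}

```text
t: 3.9
eef_pos: [0.3852, -0.302, 0.2316]
tool_rot: [0.0, 0.818, -0.575, 0.0]
contact_force: [1.0, -0.2, -0.5]
gripper_width: 1.0
```

Request:
{"api": "apply_moves", "payload": {
  "moves": "1 -0.18 -0.17 0 0 0 0;1 -0.18 -0.17 0 0 0 0;1 -0.18 -0.17 0 0 0 0;1 -0.18 -0.17 0 0 0 0;1 -0.18 -0.17 0 0 0 0;1 -0.18 -0.17 0 0 0 0;1 -0.18 -0.17 0 0 0 0;1 -0.18 -0.17 0 0 0 0;1 -0.18 -0.17 0 0 0 0;1 -0.18 -0.17 0 0 0 0;1 -0.18 -0.17 0 0 0 0;1 -0.18 -0.17 0 0 0 0"
}}

```text
t: 4.9
eef_pos: [0.5278, 0.0248, 0.2316]
tool_rot: [-0.0, 0.818, -0.575, 0.0]
contact_force: [0.5, -0.3, 0.3]
gripper_width: 0.004
```

Request:
{"api": "apply_moves", "payload": {
  "moves": "1 0 0 0 0 0 -1;1 0 0 0 0 0 -1;1 0 0 0 0 0 -1;1 0 0 0 0 0 -1;1 0 0 0 0 0 -1;1 0 0 0 0 0 -1;1 0 0 0 0 0 -1;1 0 0 0 0 0 -1;1 0 0 0 0 0 -1;1 0 0 0 0 0 -1;1 0 0 0 0 0 -1;1 0 0 0 0 0 -1"
}}

```text
t: 5.9
eef_pos: [0.5273, 0.0234, 0.2314]
tool_rot: [0.0, 0.982, -0.191, 0.0]
contact_force: [-0.1, 0.1, 0.4]
gripper_width: -0.0
```

Run:
```python
from h import *
p=shot('wrist','w1.png')
import pickle; pickle.dump({k:p[k] for k in p},open('w1.pkl','wb'))
print(bot.get_obs()['q'],bot.get_obs()['eef_pos'],bot.get_obs()['tool_rot'])
```

```text
[ 0.28366009  0.28121943 -0.53030929  1.87714334  0.16506327  1.02611839
 -0.69548194] [0.52733079 0.02333583 0.23140369] [ 3.71866843e-05  9.81997280e-01 -1.88895015e-01  1.20051151e-04]
```

View pics/w1.png

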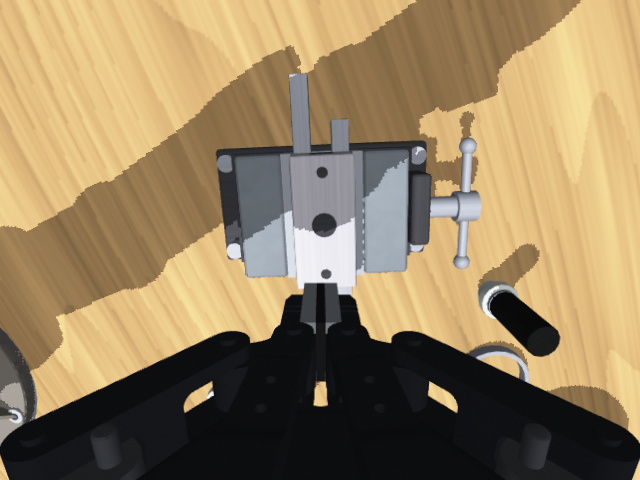

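Run:
```python
from h import *
import pickle
np.set_printoptions(precision=4,suppress=True)
p=pickle.load(open('w1.pkl','rb'))
im=p['image'][:,:,::-1]
cv2.imwrite('pics/w1c.png',cv2.resize(im[60:160,270:370],None,fx=6,fy=6,interpolation=cv2.INTER_CUBIC))
A=atz(p,(298,73.5),.072);B=atz(p,(340.5,120),.072)
D1=atz(p,(322,172.5),.115);D0=atz(p,(323.5,225),.114);D2=atz(p,(326,274),.113)
print(A,B,D1,D0,D2,np.linalg.norm(D1-D2),np.degrees(np.arctan2(-(D1-D2)[0],(D1-D2)[1])))
print([atz(p,u,.072) for u in((290,74),(306.5,73),(294,152),(310,152))])
print([atz(p,u,.088) for u in((236,156),(409,150),(246,277),(406,271))])
```

```text
[0.5559 0.1364 0.072 ] [0.5735 0.0922 0.072 ] [0.546  0.0632 0.115 ] [0.5329 0.0278 0.114 ] [ 0.5205 -0.0082  0.113 ] 0.07575450985111827 -19.637545208508296
[array([0.5501, 0.1384, 0.072 ]), array([0.5621, 0.1343, 0.072 ]), array([0.5301, 0.0832, 0.072 ]), array([0.542 , 0.0784, 0.072 ])]
[array([0.4893, 0.0972, 0.088 ]), array([0.6128, 0.0521, 0.088 ]), array([0.4549, 0.0053, 0.088 ]), array([ 0.5796, -0.0394,  0.088 ])]
```

View pics/w1c.png

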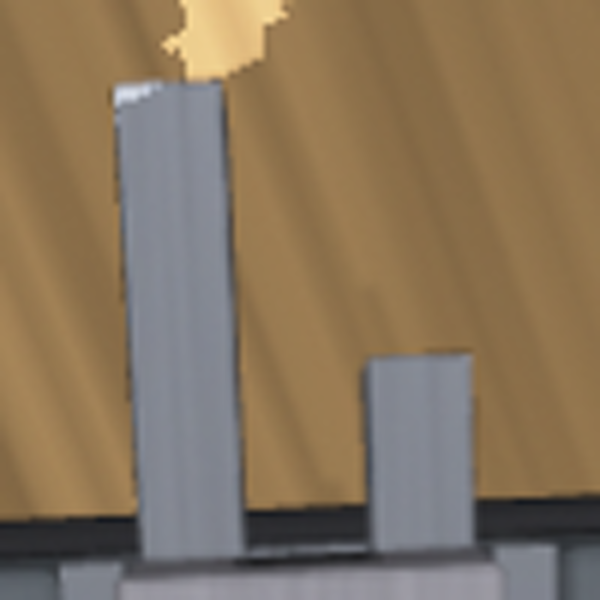

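Request:
{"api": "apply_moves", "payload": {
  "moves": "1 0 0 0 0 0 -0.53;1 -0.015 -0.211 0 0 0 0;1 -0.015 -0.211 0 0 0 0;1 -0.015 -0.211 0 0 0 0;1 -0.016 -0.211 0 0 0 0;1 -0.016 -0.211 0 0 0 0;1 -0.016 -0.211 0 0 0 0;1 0 0 0.28 0 0 0;1 0 0 0.28 0 0 0;1 0 0 0.28 0 0 0;1 0 0 0.28 0 0 0;1 0 0 0.28 0 0 0"
}}

```text
t: 6.95
eef_pos: [0.569, 0.1699, 0.062]
tool_rot: [-0.0, 0.985, -0.175, 0.0]
contact_force: [0.9, -0.6, -0.2]
gripper_width: -0.001
```

Request:
{"api": "apply_moves", "payload": {
  "moves": "1 0 0 0.04 0 0 0;1 0 0 0 0 0 0"
}}

```text
t: 7.12
eef_pos: [0.5674, 0.1694, 0.0567]
tool_rot: [0.001, 0.985, -0.175, -0.002]
contact_force: [0.8, -0.5, 0.1]
gripper_width: 0.0
```

Run:
```python
from h import *
p=shot('wrist','w2.png');s=shot('side')
cv2.imwrite('pics/s2.png',cv2.resize(s['image'][180:340,200:400,::-1],None,fx=4,fy=3.75,interpolation=cv2.INTER_CUBIC))
o=bot.get_obs();print(o['eef_pos'],o['contact_force'],R(o['tool_rot'])[:,0])
```

```text
[0.57001398 0.17065308 0.06012764] [-0.30474892  0.59383205  0.99583721] [ 0.93909651 -0.34365016  0.00152263]
```

View pics/w2.png

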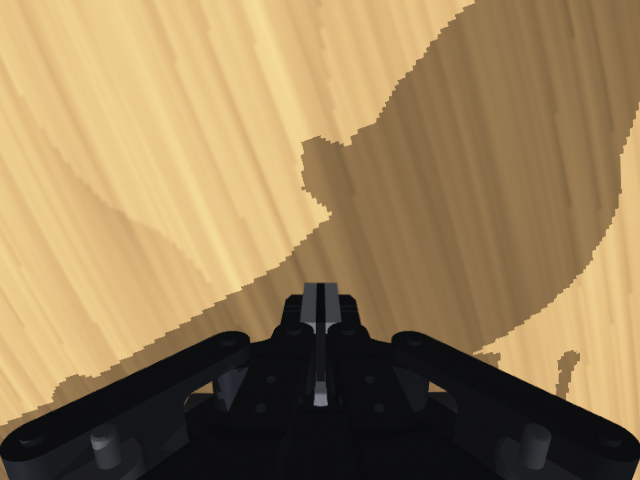

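View pics/s2.png

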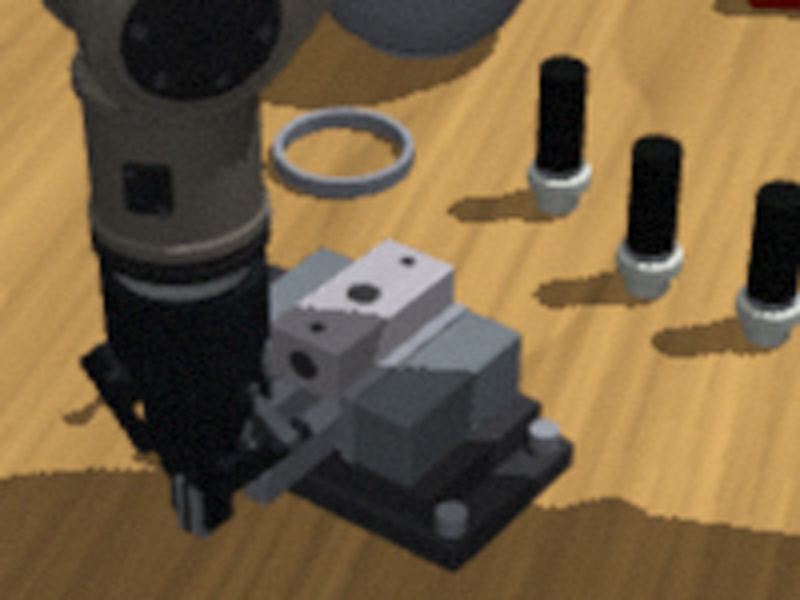

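Request:
{"api": "apply_moves", "payload": {
  "moves": "1 0 0.04 0 0 0 0;1 0 0.04 0 0 0 0;1 0 0.04 0 0 0 0;1 0 0.04 0 0 0 0;1 0 0.04 0 0 0 0;1 0 0.04 0 0 0 0;1 0 0.04 0 0 0 0;1 0 0.04 0 0 0 0;1 0 0 0 0 0 0"
}}

```text
t: 7.97
eef_pos: [0.5557, 0.1329, 0.0586]
tool_rot: [0.0, 0.985, -0.175, 0.0]
contact_force: [0.7, 0.9, 0.1]
gripper_width: -0.002
```

Request:
{"api": "apply_moves", "payload": {
  "moves": "1 0 0.03 0 0 0 0;1 0 0.03 0 0 0 0;1 0 0.03 0 0 0 0;1 0 0 0 0 0 0"
}}

```text
t: 8.3
eef_pos: [0.5517, 0.1228, 0.0583]
tool_rot: [0.0, 0.985, -0.175, -0.0]
contact_force: [0.1, 0.4, 0.2]
gripper_width: -0.001
```

Run:
```python
from h import *
s=shot('side','s3.png');w=shot('scene')
cv2.imwrite('pics/s3c.png',cv2.resize(s['image'][240:340,225:355,::-1],None,fx=6,fy=6,interpolation=cv2.INTER_CUBIC))
cv2.imwrite('pics/c3.png',cv2.resize(w['image'][215:315,285:385,::-1],None,fx=6,fy=6,interpolation=cv2.INTER_CUBIC))
o=bot.get_obs();print(o['eef_pos'],o['contact_force'])
```

```text
[0.55155562 0.12290321 0.05818144] [-0.61007382 -0.34894913  0.69526512]
```

View pics/s3c.png

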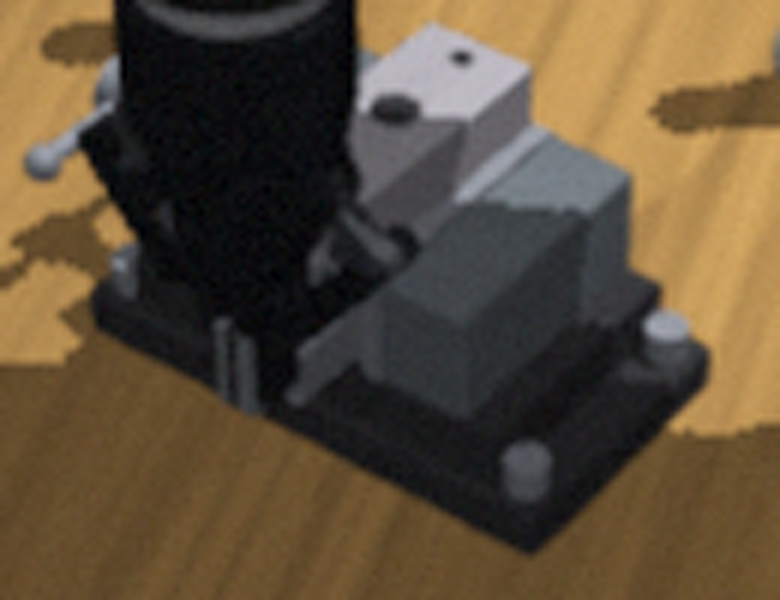

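View pics/c3.png

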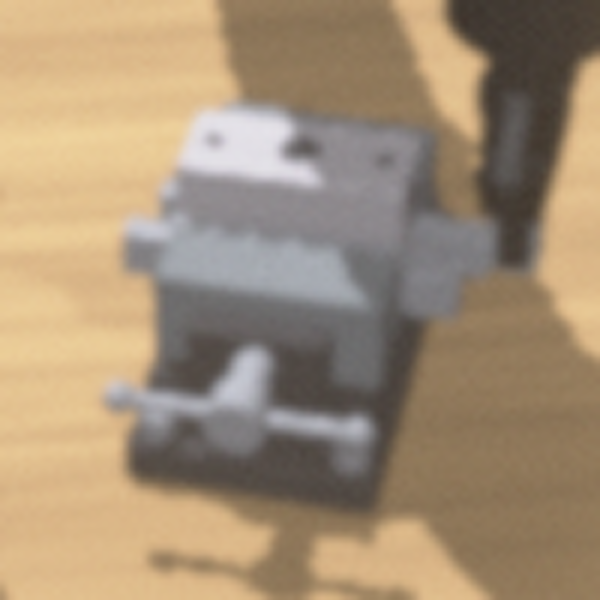

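Request:
{"api": "apply_moves", "payload": {
  "moves": "1 0 0.025 0 0 0 0;1 0 0.025 0 0 0 0;1 0 0.02 0 0 0 0;1 0 0 0 0 0 0"
}}

```text
t: 8.73
eef_pos: [0.5488, 0.115, 0.0583]
tool_rot: [0.0, 0.985, -0.175, -0.0]
contact_force: [0.2, -0.7, -0.4]
gripper_width: 0.001
```

Request:
{"api": "apply_moves", "payload": {
  "moves": "1 0 -0.05 0 0 0 0;1 0 -0.05 -0.2 0 0 0;1 0 -0.05 -0.3 0 0 0;1 0 -0.05 -0.3 0 0 0;1 0 0.1 -0.3 0 0 0;1 0 0.2 -0.2 0 0 0;1 0 0.25 -0.1 0 0 0;1 0 0.25 0 0 0 0;1 0 0 0 0 0 0"
}}

```text
t: 9.48
eef_pos: [0.5235, 0.042, 0.2271]
tool_rot: [0.002, 0.984, -0.178, 0.0]
contact_force: [-0.7, -0.8, -0.9]
gripper_width: 0.005
```

Run:
```python
from h import *
p=shot('wrist','w4.png')
import pickle; pickle.dump({k:p[k] for k in p},open('w4.pkl','wb'))
print(bot.get_obs()['eef_pos'])
```

```text
[0.52393855 0.04480791 0.2268472 ]
```

View pics/w4.png

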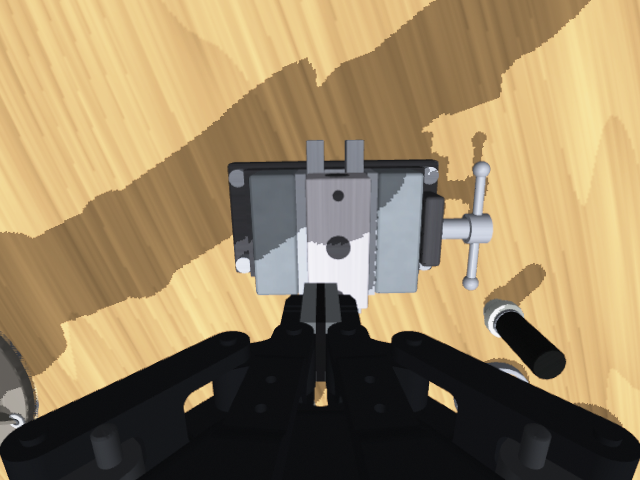

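Run:
```python
from h import *
import pickle
p=pickle.load(open('w4.pkl','rb'))
im=p['image'][:,:,::-1]
cv2.imwrite('pics/w4c.png',cv2.resize(im[125:185,290:380],None,fx=8,fy=8,interpolation=cv2.INTER_CUBIC))
g=im.astype(float).sum(2)
for c in(310,315,319,349,354,359):
    col=g[132:150,c]; print(c,col.astype(int))
```

```text
310 [367 364 365 365 364 361 357 342 318 403 407 406 409 406 405 406 407 406]
315 [360 358 359 361 361 361 361 360 340 419 420 420 420 420 419 419 422 417]
319 [372 370 370 367 366 365 364 357 321 421 419 419 420 419 420 418 417 416]
349 [356 353 346 345 342 336 333 337 353 411 411 408 408 408 409 409 409 409]
354 [340 343 346 347 348 352 353 356 374 425 422 422 420 418 419 418 418 417]
359 [329 330 330 330 329 329 328 300 374 423 418 417 416 419 417 417 416 414]
```

View pics/w4c.png

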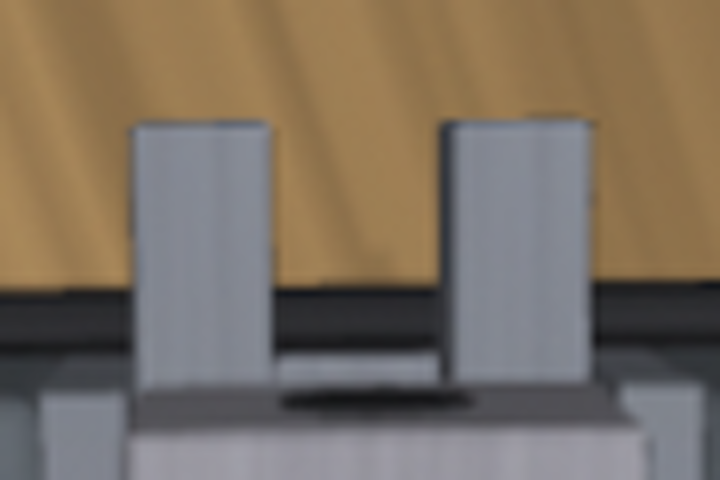

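Request:
{"api": "apply_moves", "payload": {
  "moves": "-1 0.062 0.296 0 0 0 0;-1 0.062 0.296 0 0 0 0;-1 0.062 0.296 0 0 0 0;-1 0.062 0.296 0 0 0 0;-1 0.062 0.296 0 0 0 0;-1 0.062 0.296 0 0 0 0;-1 0.062 0.296 0 0 0 0;-1 0.062 0.296 0 0 0 0;-1 0.062 0.296 0 0 0 0;-1 0 0 0 0 0 0;-1 0 0 0 0 0 0"
}}

```text
t: 10.45
eef_pos: [0.4774, -0.2765, 0.2259]
tool_rot: [-0.0, 0.984, -0.176, -0.0]
contact_force: [0.7, 0.7, -0.3]
gripper_width: 1.002
```

Run:
```python
from h import *
import pickle
p=shot('wrist','w5.png'); pickle.dump({k:p[k] for k in p},open('w5.pkl','wb'))
print(bot.get_obs()['eef_pos'],bot.get_obs()['tool_rot'])
for d in nets.spot_point(p,'tapper'): print(d['score'],d['location'],atz(p,d['location'],0))
for d in nets.spot_in(p,'tapper'): print(d)
```

```text
[ 0.47808897 -0.27439241  0.22601743] [-5.40275348e-04  9.84670190e-01 -1.74425442e-01 -3.00344982e-04]
0.97 [324.9, 164.0] [ 0.49740445 -0.23818632  0.        ]
0.8 [225.4, 120.8] [ 0.42188119 -0.16622007  0.        ]
0.72 [142.3, 122.4] [ 0.3449777  -0.13809903  0.        ]
{'rect': [56.4, 97.3, 153.9, 146.0], 'score': 0.86}
{'rect': [163.7, 91.6, 244.6, 142.7], 'score': 0.78}
{'rect': [303.4, 139.7, 344.4, 194.7], 'score': 0.6}
{'rect': [451.0, 0.2, 487.3, 9.8], 'score': 0.57}
```

View pics/w5.png

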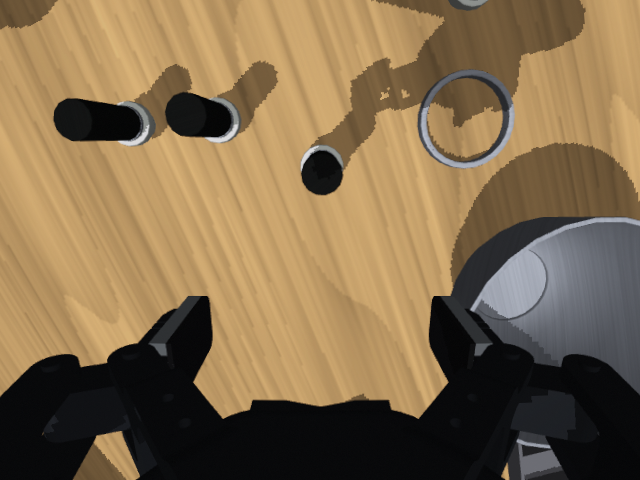

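Run:
```python
from h import *
import pickle
p=pickle.load(open('w5.pkl','rb'))
print(atz(p,(322,173),.107),atz(p,(322,158),.022))
im=p['image'][130:210,280:370,::-1]
cv2.imwrite('pics/w5c.png',cv2.resize(im,None,fx=6,fy=6,interpolation=cv2.INTER_CUBIC))
o=bot.get_obs();r=R(o['tool_rot']);T=atz(p,(322,173),.107);print(o['eef_pos'],r.T@(np.array([T[0],T[1],.058])-o['eef_pos']))
```

```text
[ 0.49452594 -0.23664633  0.107     ] [ 0.49701285 -0.23076931  0.022     ]
[ 0.47854493 -0.27284371  0.22632802] [ 0.00276501 -0.03930299  0.16836744]
```

View pics/w5c.png

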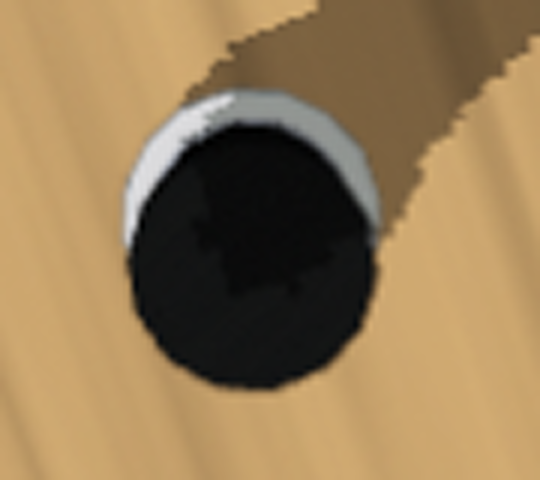

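Request:
{"api": "apply_moves", "payload": {
  "moves": "-1 0.012 -0.16 0 0 0 0;-1 0.012 -0.16 0 0 0 0;-1 0 0 0.2 0 0 0;-1 0 0 0.25 0 0 0;-1 0 0 0.25 0 0 0;-1 0 0 0.25 0 0 0;-1 0 0 0.25 0 0 0;-1 0 0 0.225 0 0 0;-1 0 0 0 0 0 0;-1 0 0 0 0 0 0"
}}

```text
t: 11.43
eef_pos: [0.4933, -0.2378, 0.0549]
tool_rot: [-0.001, 0.985, -0.173, -0.001]
contact_force: [0.7, 0.2, -0.3]
gripper_width: 0.999
```

Request:
{"api": "apply_moves", "payload": {
  "moves": "1 0 0 0 0 0 0;1 0 0 0 0 0 0;1 0 0 0 0 0 0;1 0 0 0 0 0 0;1 0 0 0 0 0 0;1 0 0 0 0 0 0;1 0 0 0 0 0 0;1 0 0 0 0 0 0;1 0 0 0 0 0 0;1 0 0 0 0 0 0",
  "force": 90
}}

```text
t: 12.27
eef_pos: [0.4939, -0.2402, 0.0568]
tool_rot: [0.0, 0.985, -0.174, 0.001]
contact_force: [-2.0, 0.9, 7.7]
gripper_width: 0.33
```

Run:
```python
from h import *
p=shot('wrist','w6.png');s=shot('side')
cv2.imwrite('pics/s6.png',cv2.resize(s['image'][180:330,220:420,::-1],None,fx=4,fy=4,interpolation=cv2.INTER_CUBIC))
o=bot.get_obs();print(o['t'],o['eef_pos'],o['contact_force'],o['gripper_width'])
```

```text
12.3667 [ 0.49394385 -0.24016809  0.05679674] [-2.00074981  1.37495214  8.55243661] 0.33095464460163304
```

View pics/s6.png

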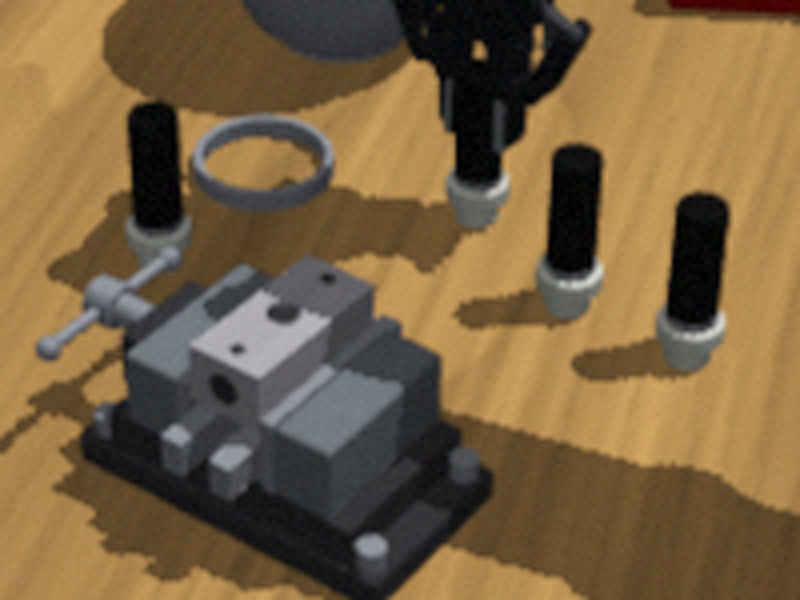

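View pics/w6.png

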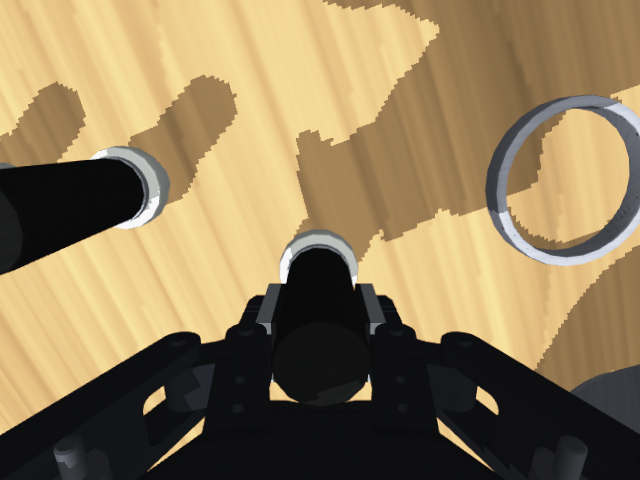

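Request:
{"api": "apply_moves", "payload": {
  "moves": "1 0 0 -0.1 0 0 0;1 0 0 -0.2 0 0 0;1 0 0 -0.3 0 0 0;1 0 0 -0.3 0 0 0;1 0 0 -0.2 0 0 0;1 0 0 -0.1 0 0 0;1 0 0 0 0 0 0"
}}

```text
t: 12.95
eef_pos: [0.495, -0.2405, 0.2027]
tool_rot: [0.001, 0.985, -0.174, 0.003]
contact_force: [0.1, 0.9, -3.4]
gripper_width: 0.326
```

Request:
{"api": "apply_moves", "payload": {
  "moves": "1 -0.045 -0.25 0 0 0 0;1 -0.045 -0.25 0 0 0 0;1 -0.045 -0.25 0 0 0 0;1 -0.045 -0.25 0 0 0 0;1 -0.045 -0.25 0 0 0 0;1 -0.045 -0.25 0 0 0 0;1 -0.045 -0.25 0 0 0 0;1 -0.045 -0.25 0 0 0 0;1 -0.045 -0.25 0 0 0 0;1 -0.045 -0.25 0 0 0 0;1 0 0 0 0 0 0;1 0 0 0 0 0 0"
}}

```text
t: 13.95
eef_pos: [0.5444, 0.0627, 0.1975]
tool_rot: [-0.0, 0.985, -0.172, -0.002]
contact_force: [-0.2, -0.9, -3.0]
gripper_width: 0.333
```

Run:
```python
from h import *
p=shot('wrist','w7.png');s=shot('side')
cv2.imwrite('pics/s7.png',cv2.resize(s['image'][180:330,220:420,::-1],None,fx=4,fy=4,interpolation=cv2.INTER_CUBIC))
o=bot.get_obs();print(o['t'],o['eef_pos'],o['contact_force'],o['gripper_width'],R(o['tool_rot']))
C=np.array(o['eef_pos']); vy=np.array([.337,.9415]); d=C[:2]-np.array([.5325,.028]);print('along',d@vy,'across',d@np.array([.9415,-.337]))
```

```text
14.05 [0.54464144 0.05937375 0.19777243] [-0.7828184  -0.40555007 -3.35153844] 0.33355450938170234 [[ 9.39167623e-01 -3.43444451e-01 -3.17565245e-03]
 [-3.43448924e-01 -9.39170851e-01 -9.73784829e-04]
 [-2.64803922e-03  2.00522160e-03 -9.99994483e-01]]
along 0.03363005337910485 across 0.0008582069237802039
```

View pics/s7.png

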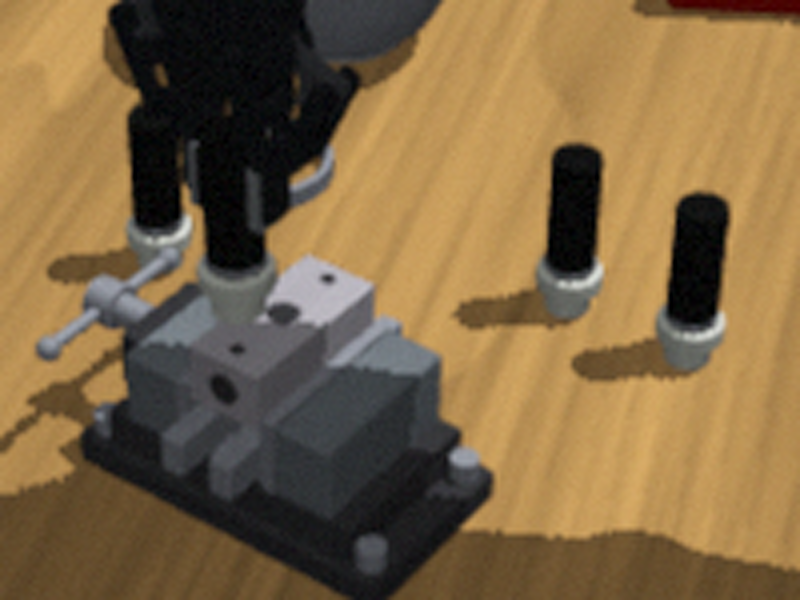

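View pics/w7.png

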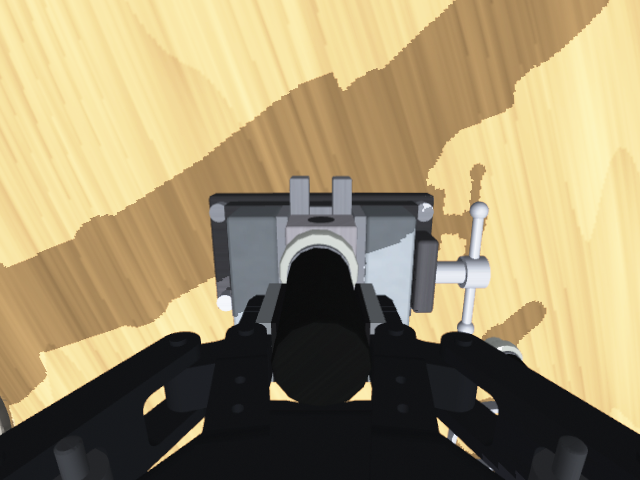

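Request:
{"api": "apply_moves", "payload": {
  "moves": "1 0 0 0.04 0 0 0;1 0 0 0.04 0 0 0;1 0 0 0.04 0 0 0;1 0 0 0.04 0 0 0;1 0 0 0.02 0 0 0;1 0 0 0 0 0 0;1 0 0 0 0 0 0"
}}

```text
t: 14.63
eef_pos: [0.5457, 0.0603, 0.1777]
tool_rot: [0.0, 0.985, -0.174, -0.0]
contact_force: [0.4, 0.1, -2.7]
gripper_width: 0.329
```

Request:
{"api": "apply_moves", "payload": {
  "moves": "1 0 0 0.01 0 0 0;1 0 0 0.01 0 0 0;1 0 0 0 0 0 0"
}}

```text
t: 14.88
eef_pos: [0.5457, 0.0604, 0.1755]
tool_rot: [0.0, 0.985, -0.174, 0.0]
contact_force: [-0.5, 0.1, -3.1]
gripper_width: 0.329
```

Request:
{"api": "apply_moves", "payload": {
  "moves": "1 0 0 0.01 0 0 0;1 0 0 0.01 0 0 0;1 0 0 0 0 0 0"
}}

```text
t: 15.13
eef_pos: [0.5456, 0.0604, 0.1729]
tool_rot: [0.0, 0.985, -0.174, -0.0]
contact_force: [0.6, -1.0, -2.5]
gripper_width: 0.331
```

Request:
{"api": "apply_moves", "payload": {
  "moves": "1 0 0 0.01 0 0 0;1 0 0 0.005 0 0 0;1 0 0 0 0 0 0"
}}

```text
t: 15.38
eef_pos: [0.546, 0.0605, 0.1715]
tool_rot: [-0.0, 0.985, -0.174, 0.0]
contact_force: [-0.3, 0.8, -2.9]
gripper_width: 0.333
```

Request:
{"api": "apply_moves", "payload": {
  "moves": "1 0 0 0.01 0 0 0;1 0 0 0.005 0 0 0;1 0 0 0 0 0 0"
}}

```text
t: 15.63
eef_pos: [0.5463, 0.0613, 0.1701]
tool_rot: [-0.001, 0.985, -0.174, 0.001]
contact_force: [-0.1, 2.2, 2.1]
gripper_width: 0.332
```

Request:
{"api": "apply_moves", "payload": {
  "moves": "1 0 0 0.01 0 0 0;1 0 0 0 0 0 0"
}}

```text
t: 15.8
eef_pos: [0.5463, 0.0612, 0.1687]
tool_rot: [-0.001, 0.985, -0.174, 0.001]
contact_force: [0.6, 3.5, 4.6]
gripper_width: 0.331
```

Request:
{"api": "apply_moves", "payload": {
  "moves": "1 0 0 0.01 0 0 0;1 0 0 0 0 0 0"
}}

```text
t: 15.97
eef_pos: [0.5462, 0.061, 0.1672]
tool_rot: [-0.0, 0.985, -0.174, 0.0]
contact_force: [0.6, 3.5, 2.9]
gripper_width: 0.331
```

Request:
{"api": "apply_moves", "payload": {
  "moves": "1 0 0 0.01 0 0 0;1 0 0 0 0 0 0"
}}

```text
t: 16.13
eef_pos: [0.5461, 0.0607, 0.1659]
tool_rot: [-0.0, 0.985, -0.174, 0.0]
contact_force: [1.8, 2.8, 3.8]
gripper_width: 0.333
```

Request:
{"api": "apply_moves", "payload": {
  "moves": "1 0 0 0.01 0 0 0;1 0 0 0 0 0 0"
}}

```text
t: 16.3
eef_pos: [0.546, 0.0606, 0.1648]
tool_rot: [-0.0, 0.985, -0.174, 0.0]
contact_force: [0.9, 3.6, 4.0]
gripper_width: 0.335
```

Request:
{"api": "apply_moves", "payload": {
  "moves": "1 0 0 0.008 0 0 0;1 0 0 0 0 0 0"
}}

```text
t: 16.47
eef_pos: [0.5461, 0.0607, 0.1643]
tool_rot: [-0.0, 0.985, -0.174, 0.0]
contact_force: [0.3, 3.7, 8.3]
gripper_width: 0.332
```

Run:
```python
from h import *
s=shot('side')
cv2.imwrite('pics/s8.png',cv2.resize(s['image'][230:330,225:355,::-1],None,fx=6,fy=6,interpolation=cv2.INTER_CUBIC))
o=bot.get_obs();print(o['t'],o['eef_pos'],o['contact_force'],o['gripper_width'])
```

```text
16.5167 [0.54612455 0.06062184 0.16434441] [-1.40296934  3.12524296  7.94254471] 0.32947879911493794
```

View pics/s8.png

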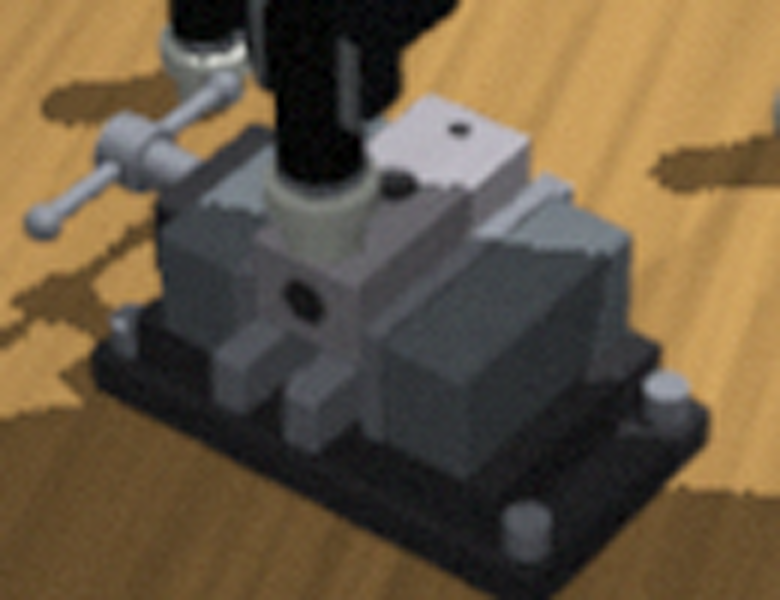

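Request:
{"api": "apply_moves", "payload": {
  "moves": "1 0 0 -0.1 0 0 0;1 0 0 -0.11 0 0 0;1 -0.011 0.146 0 0 0 0;1 0 0.146 0 0 0 0;1 0 0.147 0 0 0 0;1 0 0.147 0 0 0 0;1 0 0 0 0 0 0;1 0 0 0.03 0 0 0;1 0 0 0.03 0 0 0;1 0 0 0 0 0 0"
}}

```text
t: 17.35
eef_pos: [0.5196, -0.0048, 0.1806]
tool_rot: [0.0, 0.985, -0.174, -0.001]
contact_force: [-0.1, 1.0, -2.7]
gripper_width: 0.33
```

Request:
{"api": "apply_moves", "payload": {
  "moves": "1 0 0 0.01 0 0 0;1 0 0 0.01 0 0 0;1 0 0 0 0 0 0"
}}

```text
t: 17.6
eef_pos: [0.5203, -0.0047, 0.179]
tool_rot: [-0.0, 0.985, -0.174, -0.0]
contact_force: [0.5, -0.6, -3.6]
gripper_width: 0.334
```

Request:
{"api": "apply_moves", "payload": {
  "moves": "1 0 0 0.01 0 0 0;1 0 0 0.01 0 0 0;1 0 0 0 0 0 0"
}}

```text
t: 17.85
eef_pos: [0.5203, -0.0051, 0.1767]
tool_rot: [0.0, 0.985, -0.174, -0.0]
contact_force: [-0.0, 0.1, -2.6]
gripper_width: 0.333
```

Request:
{"api": "apply_moves", "payload": {
  "moves": "1 0 0 0.01 0 0 0;1 0 0 0.01 0 0 0;1 0 0 0 0 0 0"
}}

```text
t: 18.1
eef_pos: [0.5202, -0.0052, 0.1743]
tool_rot: [0.0, 0.985, -0.174, -0.0]
contact_force: [0.8, 0.3, -2.6]
gripper_width: 0.333
```

Request:
{"api": "apply_moves", "payload": {
  "moves": "1 0 0 0.008 0 0 0;1 0 0 0.008 0 0 0;1 0 0 0 0 0 0"
}}

```text
t: 18.35
eef_pos: [0.5203, -0.0052, 0.1724]
tool_rot: [0.0, 0.985, -0.174, -0.0]
contact_force: [0.7, -0.1, -3.0]
gripper_width: 0.331
```

Request:
{"api": "apply_moves", "payload": {
  "moves": "1 0 0 0.008 0 0 0;1 0 0 0.008 0 0 0;1 0 0 0 0 0 0"
}}

```text
t: 18.6
eef_pos: [0.5202, -0.0052, 0.1705]
tool_rot: [0.0, 0.985, -0.174, -0.0]
contact_force: [0.1, -0.7, -3.1]
gripper_width: 0.331
```

Request:
{"api": "apply_moves", "payload": {
  "moves": "1 0 0 0.008 0 0 0;1 0 0 0.006 0 0 0;1 0 0 0 0 0 0"
}}

```text
t: 18.85
eef_pos: [0.5203, -0.0052, 0.1688]
tool_rot: [0.0, 0.985, -0.174, -0.0]
contact_force: [0.2, -0.8, -3.1]
gripper_width: 0.335
```

Request:
{"api": "apply_moves", "payload": {
  "moves": "1 0 0 0.008 0 0 0;1 0 0 0.006 0 0 0;1 0 0 0 0 0 0"
}}

```text
t: 19.1
eef_pos: [0.5203, -0.0052, 0.1672]
tool_rot: [0.0, 0.985, -0.174, -0.0]
contact_force: [-0.8, -0.1, -3.0]
gripper_width: 0.334
```

Request:
{"api": "apply_moves", "payload": {
  "moves": "1 0 0 0.008 0 0 0;1 0 0 0.002 0 0 0;1 0 0 0 0 0 0"
}}

```text
t: 19.35
eef_pos: [0.5203, -0.0052, 0.166]
tool_rot: [0.0, 0.985, -0.174, -0.0]
contact_force: [-0.3, -0.2, -3.7]
gripper_width: 0.333
```

Run:
```python
from h import *
p=shot('wrist','w9.png');s=shot('side');c=shot('scene')
cv2.imwrite('pics/s9.png',cv2.resize(s['image'][230:330,225:355,::-1],None,fx=6,fy=6,interpolation=cv2.INTER_CUBIC))
cv2.imwrite('pics/c9.png',cv2.resize(c['image'][195:315,285:385,::-1],None,fx=6,fy=5,interpolation=cv2.INTER_CUBIC))
```

```text
(no output)
```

View pics/s9.png

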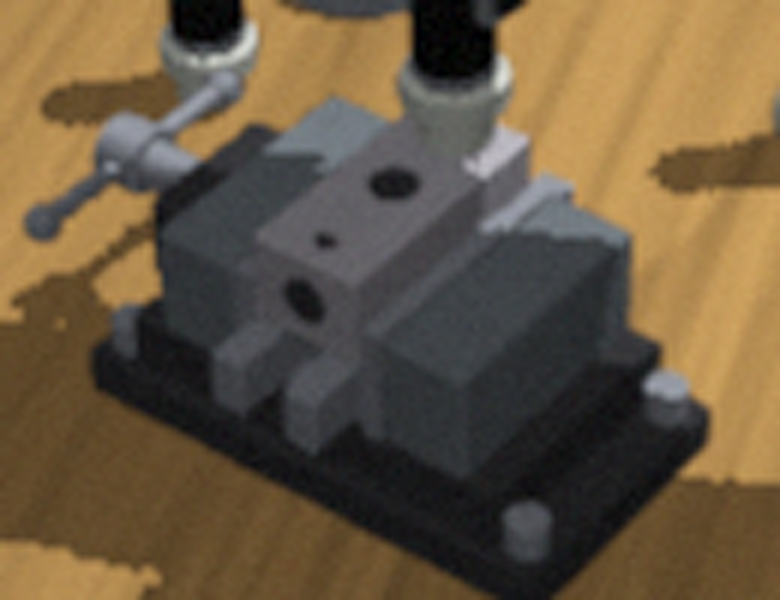

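View pics/c9.png

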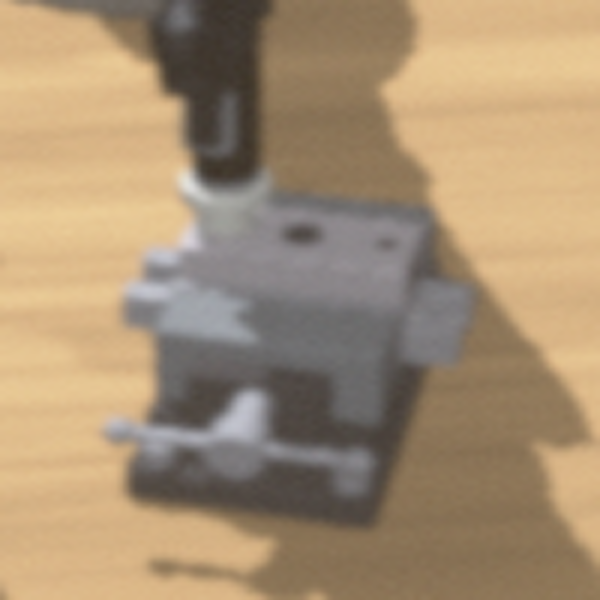

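View pics/w9.png

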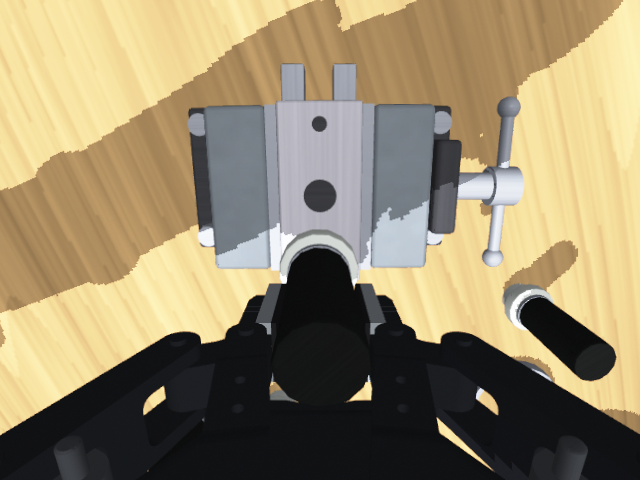

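Request:
{"api": "apply_moves", "payload": {
  "moves": "1 0 0 0.006 0 0 0;1 0 0 0.006 0 0 0;1 0 0 0 0 0 0"
}}

```text
t: 19.75
eef_pos: [0.5205, -0.0052, 0.1648]
tool_rot: [0.0, 0.985, -0.174, 0.0]
contact_force: [-1.0, 0.0, -1.8]
gripper_width: 0.332
```

Request:
{"api": "apply_moves", "payload": {
  "moves": "1 0 0 0.006 0 0 0;1 0 0 0.004 0 0 0;1 0 0 0 0 0 0"
}}

```text
t: 20.0
eef_pos: [0.5207, -0.0051, 0.1644]
tool_rot: [0.0, 0.985, -0.174, 0.0]
contact_force: [-2.5, -1.4, 6.2]
gripper_width: 0.335
```

Request:
{"api": "apply_moves", "payload": {
  "moves": "1 0 0 0.008 0 0 0;1 0 0 0 0 0 0;1 0 0 0 0 0 0"
}}

```text
t: 20.25
eef_pos: [0.5207, -0.0051, 0.1639]
tool_rot: [0.0, 0.985, -0.174, 0.0]
contact_force: [-3.2, -0.3, 11.6]
gripper_width: 0.331
```

Request:
{"api": "apply_moves", "payload": {
  "moves": "1 0 0 0.007 0 0 0;1 0 0 0 0 0 0;1 0 0 0 0 0 0"
}}

```text
t: 20.5
eef_pos: [0.5208, -0.0051, 0.1636]
tool_rot: [0.0, 0.985, -0.174, 0.001]
contact_force: [-5.4, -1.1, 15.9]
gripper_width: 0.338
```

Request:
{"api": "apply_moves", "payload": {
  "moves": "1 0 0 0.002 0 0 0;1 0 0 0 0 0 0;1 0 0 0 0 0 0"
}}

```text
t: 20.75
eef_pos: [0.5208, -0.0051, 0.1636]
tool_rot: [0.0, 0.985, -0.174, 0.001]
contact_force: [-5.9, -0.6, 16.8]
gripper_width: 0.329
```

Request:
{"api": "apply_moves", "payload": {
  "moves": "1 0 0 -0.1 0 0 0;1 0 0 -0.1 0 0 0;1 0 -0.146 0 0 0 0;1 0 -0.146 0 0 0 0;1 0 -0.146 0 0 0 0;1 0 -0.146 0 0 0 0;1 0 0 0 0 0 0;1 0 0 0.07 0 0 0;1 0 0 0.07 0 0 0;1 0 0 0.02 0 0 0;1 0 0 0 0 0 0;1 0 0 0 0 0 0"
}}

```text
t: 21.75
eef_pos: [0.544, 0.0598, 0.1658]
tool_rot: [0.0, 0.985, -0.175, -0.001]
contact_force: [0.5, 0.1, -2.5]
gripper_width: 0.332
```

Request:
{"api": "apply_moves", "payload": {
  "moves": "1 0 0 0.01 0 0 0;1 0 0 0 0 0 0;1 0 0 0 0 0 0"
}}

```text
t: 22.0
eef_pos: [0.5445, 0.0605, 0.1653]
tool_rot: [-0.0, 0.985, -0.174, 0.0]
contact_force: [0.7, -0.7, -2.4]
gripper_width: 0.331
```

Request:
{"api": "apply_moves", "payload": {
  "moves": "1 0 0 0.008 0 0 0;1 0 0 0 0 0 0;1 0 0 0 0 0 0"
}}

```text
t: 22.25
eef_pos: [0.5444, 0.0606, 0.1641]
tool_rot: [0.0, 0.985, -0.174, -0.0]
contact_force: [-0.0, 0.1, -1.7]
gripper_width: 0.328
```

Request:
{"api": "apply_moves", "payload": {
  "moves": "1 0 0 0.008 0 0 0;1 0 0 0 0 0 0;1 0 0 0 0 0 0"
}}

```text
t: 22.5
eef_pos: [0.5446, 0.0609, 0.1638]
tool_rot: [-0.0, 0.985, -0.174, 0.0]
contact_force: [-1.9, -0.1, 4.8]
gripper_width: 0.331
```

Request:
{"api": "apply_moves", "payload": {
  "moves": "1 0 0 0.008 0 0 0;1 0 0 0 0 0 0;1 0 0 0 0 0 0"
}}

```text
t: 22.75
eef_pos: [0.5448, 0.061, 0.1636]
tool_rot: [-0.0, 0.985, -0.174, 0.001]
contact_force: [-4.3, 0.2, 11.2]
gripper_width: 0.332
```

Request:
{"api": "apply_moves", "payload": {
  "moves": "1 0 0 0.006 0 0 0;1 0 0 0 0 0 0;1 0 0 0 0 0 0"
}}

```text
t: 23.0
eef_pos: [0.545, 0.0612, 0.1635]
tool_rot: [-0.0, 0.985, -0.174, 0.001]
contact_force: [-6.2, -0.4, 15.5]
gripper_width: 0.326
```

Request:
{"api": "apply_moves", "payload": {
  "moves": "1 0 0 0.002 0 0 0;1 0 0 0 0 0 0;1 0 0 0 0 0 0"
}}

```text
t: 23.25
eef_pos: [0.545, 0.0612, 0.1635]
tool_rot: [-0.0, 0.985, -0.174, 0.001]
contact_force: [-7.3, -0.9, 17.2]
gripper_width: 0.334
```

Request:
{"api": "apply_moves", "payload": {
  "moves": "1 0 0 -0.1 0 0 0;1 0 0 -0.1 0 0 0;1 0 0.146 0 0 0 0;1 0 0.146 0 0 0 0;1 0 0 0 0 0 0;1 0 0 0.07 0 0 0;1 0 0 0.07 0 0 0;1 0 0 0.03 0 0 0;1 0 0 0 0 0 0;1 0 0 0 0 0 0"
}}

```text
t: 24.08
eef_pos: [0.5323, 0.0286, 0.1642]
tool_rot: [-0.0, 0.985, -0.174, -0.0]
contact_force: [-0.5, -0.9, -2.9]
gripper_width: 0.329
```

Request:
{"api": "apply_moves", "payload": {
  "moves": "1 0 0 0.01 0 0 0;1 0 0 0 0 0 0;1 0 0 0 0 0 0"
}}

```text
t: 24.33
eef_pos: [0.5324, 0.0283, 0.1637]
tool_rot: [-0.0, 0.985, -0.174, 0.0]
contact_force: [-0.8, 1.1, 0.0]
gripper_width: 0.332
```

Request:
{"api": "apply_moves", "payload": {
  "moves": "1 0 0 0.008 0 0 0;1 0 0 0 0 0 0;1 0 0 0 0 0 0"
}}

```text
t: 24.58
eef_pos: [0.5326, 0.0284, 0.1636]
tool_rot: [-0.0, 0.985, -0.174, 0.0]
contact_force: [-3.8, 0.8, 7.4]
gripper_width: 0.333
```

Request:
{"api": "apply_moves", "payload": {
  "moves": "1 0 0 0.008 0 0 0;1 0 0 0 0 0 0;1 0 0 0 0 0 0"
}}

```text
t: 24.83
eef_pos: [0.5327, 0.0285, 0.1635]
tool_rot: [-0.0, 0.985, -0.174, 0.001]
contact_force: [-6.3, 1.8, 15.8]
gripper_width: 0.325
```

Request:
{"api": "apply_moves", "payload": {
  "moves": "1 0 0 0.0015 0 0 0;1 0 0 0 0 0 0;1 0 0 0 0 0 0"
}}

```text
t: 25.08
eef_pos: [0.5328, 0.0285, 0.1635]
tool_rot: [-0.0, 0.985, -0.174, 0.001]
contact_force: [-6.1, 0.8, 15.4]
gripper_width: 0.332
```

Request:
{"api": "apply_moves", "payload": {
  "moves": "1 0 0 -0.1 0 0 0;1 0 0 -0.1 0 0 0;1 0 0.146 0 0 0 0;1 0 0.146 0 0 0 0;1 0 0 0 0 0 0;1 0 0 0.07 0 0 0;1 0 0 0.07 0 0 0;1 0 0 0.03 0 0 0;1 0 0 0 0 0 0;1 0 0 0 0 0 0"
}}

```text
t: 25.92
eef_pos: [0.5203, -0.0044, 0.1647]
tool_rot: [-0.0, 0.985, -0.174, -0.0]
contact_force: [-0.7, 0.7, -2.4]
gripper_width: 0.331
```

Request:
{"api": "apply_moves", "payload": {
  "moves": "1 0 0 0.01 0 0 0;1 0 0 0 0 0 0;1 0 0 0 0 0 0"
}}

```text
t: 26.17
eef_pos: [0.5204, -0.005, 0.1639]
tool_rot: [-0.0, 0.985, -0.174, -0.0]
contact_force: [-0.0, -0.6, -2.6]
gripper_width: 0.334
```

Request:
{"api": "apply_moves", "payload": {
  "moves": "1 0 0 0.008 0 0 0;1 0 0 0 0 0 0;1 0 0 0 0 0 0"
}}

```text
t: 26.42
eef_pos: [0.5205, -0.005, 0.1636]
tool_rot: [0.0, 0.985, -0.174, 0.0]
contact_force: [-2.8, -0.7, 4.8]
gripper_width: 0.333
```

Request:
{"api": "apply_moves", "payload": {
  "moves": "1 0 0 0.01 0 0 0;1 0 0 0 0 0 0;1 0 0 0 0 0 0"
}}

```text
t: 26.67
eef_pos: [0.5207, -0.005, 0.1634]
tool_rot: [0.0, 0.985, -0.174, 0.0]
contact_force: [-6.2, -0.6, 14.8]
gripper_width: 0.33
```

Request:
{"api": "apply_moves", "payload": {
  "moves": "1 0 0 0.0025 0 0 0;1 0 0 0 0 0 0;1 0 0 0 0 0 0"
}}

```text
t: 26.92
eef_pos: [0.5208, -0.0049, 0.1634]
tool_rot: [0.0, 0.985, -0.174, 0.001]
contact_force: [-6.2, 0.6, 16.5]
gripper_width: 0.334
```

Request:
{"api": "apply_moves", "payload": {
  "moves": "1 0 0 -0.1 0 0 0;1 0 0 -0.1 0 0 0;1 0 -0.146 0 0 0 0;1 0 -0.146 0 0 0 0;1 0 -0.146 0 0 0 0;1 0 -0.146 0 0 0 0;1 0 0 0 0 0 0;1 0 0 0.07 0 0 0;1 0 0 0.07 0 0 0;1 0 0 0.03 0 0 0;1 0 0 0 0 0 0;1 0 0 0 0 0 0"
}}

```text
t: 27.92
eef_pos: [0.5441, 0.0597, 0.1645]
tool_rot: [0.0, 0.985, -0.175, -0.0]
contact_force: [1.4, 0.5, -2.7]
gripper_width: 0.334
```

Request:
{"api": "apply_moves", "payload": {
  "moves": "1 0 0 0.01 0 0 0;1 0 0 0 0 0 0;1 0 0 0 0 0 0"
}}

```text
t: 28.17
eef_pos: [0.5444, 0.0604, 0.1638]
tool_rot: [0.0, 0.985, -0.174, 0.0]
contact_force: [0.0, 0.7, -2.5]
gripper_width: 0.331
```

Request:
{"api": "apply_moves", "payload": {
  "moves": "1 0 0 0.008 0 0 0;1 0 0 0 0 0 0;1 0 0 0 0 0 0"
}}

```text
t: 28.42
eef_pos: [0.5445, 0.0606, 0.1636]
tool_rot: [0.0, 0.985, -0.174, 0.0]
contact_force: [-3.5, -0.9, 5.5]
gripper_width: 0.334
```

Request:
{"api": "apply_moves", "payload": {
  "moves": "1 0 0 0.01 0 0 0;1 0 0 0 0 0 0;1 0 0 0 0 0 0"
}}

```text
t: 28.67
eef_pos: [0.5448, 0.0609, 0.1634]
tool_rot: [0.0, 0.985, -0.174, 0.001]
contact_force: [-5.5, -0.8, 13.5]
gripper_width: 0.33
```

Request:
{"api": "apply_moves", "payload": {
  "moves": "1 0 0 0.001 0 0 0;1 0 0 0 0 0 0;1 0 0 0 0 0 0"
}}

```text
t: 28.92
eef_pos: [0.5448, 0.0609, 0.1634]
tool_rot: [0.0, 0.985, -0.174, 0.001]
contact_force: [-5.3, -1.4, 14.1]
gripper_width: 0.327
```

Request:
{"api": "apply_moves", "payload": {
  "moves": "1 0 0 0.003 0 0 0;1 0 0 0 0 0 0;1 0 0 0 0 0 0"
}}

```text
t: 29.17
eef_pos: [0.5449, 0.061, 0.1633]
tool_rot: [0.0, 0.985, -0.174, 0.001]
contact_force: [-6.6, -1.3, 16.9]
gripper_width: 0.328
```

Request:
{"api": "apply_moves", "payload": {
  "moves": "1 0 0 -0.1 0 0 0;1 0 0 -0.2 0 0 0;1 0.0465 0.248 0 0 0 0;1 0.0465 0.248 0 0 0 0;1 0.0465 0.248 0 0 0 0;1 0.0465 0.248 0 0 0 0;1 0.0465 0.248 0 0 0 0;1 0.0465 0.248 0 0 0 0;1 0.0465 0.248 0 0 0 0;1 0.0465 0.248 0 0 0 0;1 0.0465 0.248 0 0 0 0;1 0.0465 0.248 0 0 0 0"
}}

```text
t: 30.17
eef_pos: [0.4943, -0.2394, 0.1973]
tool_rot: [-0.0, 0.985, -0.174, 0.0]
contact_force: [0.4, 0.1, -3.5]
gripper_width: 0.333
```

Request:
{"api": "apply_moves", "payload": {
  "moves": "1 0 0 0 0 0 0;1 0 0 0 0 0 0;1 0 0 0 0 0 0"
}}

```text
t: 30.42
eef_pos: [0.4948, -0.2375, 0.1972]
tool_rot: [-0.0, 0.985, -0.174, 0.0]
contact_force: [0.6, 0.5, -2.7]
gripper_width: 0.329
```

Run:
```python
from h import *
p=shot('wrist','w10.png');s=shot('side')
cv2.imwrite('pics/s10.png',cv2.resize(s['image'][180:330,220:420,::-1],None,fx=4,fy=4,interpolation=cv2.INTER_CUBIC))
o=bot.get_obs();print(o['t'],o['eef_pos'],o['contact_force'],o['gripper_width'],R(o['tool_rot']))
```

```text
30.5167 [ 0.49518833 -0.23647742  0.19728165] [ 0.04949351 -0.03239572 -3.12505613] 0.3335292779251195 [[ 9.40047434e-01 -3.41043571e-01  3.23175445e-04]
 [-3.41043719e-01 -9.40047164e-01  7.15226886e-04]
 [ 5.98766295e-05 -7.82564154e-04 -9.99999692e-01]]
```

View pics/s10.png

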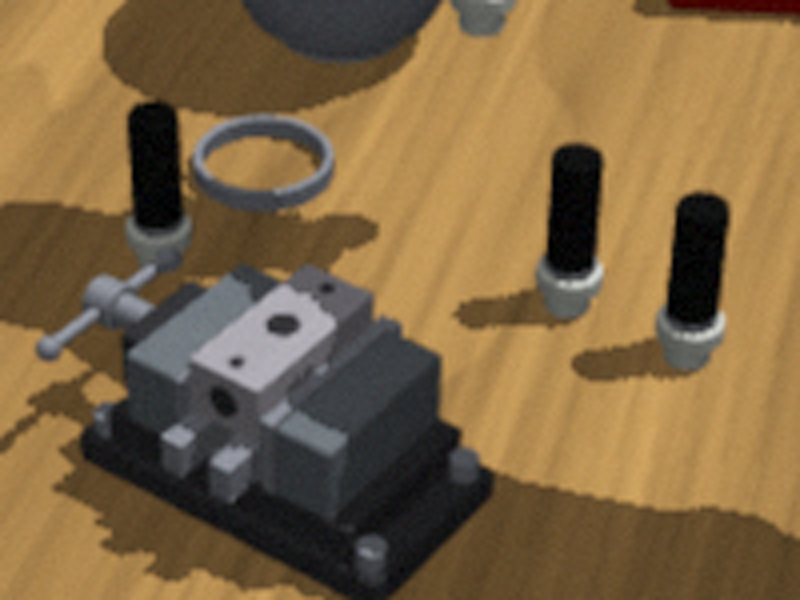

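View pics/w10.png

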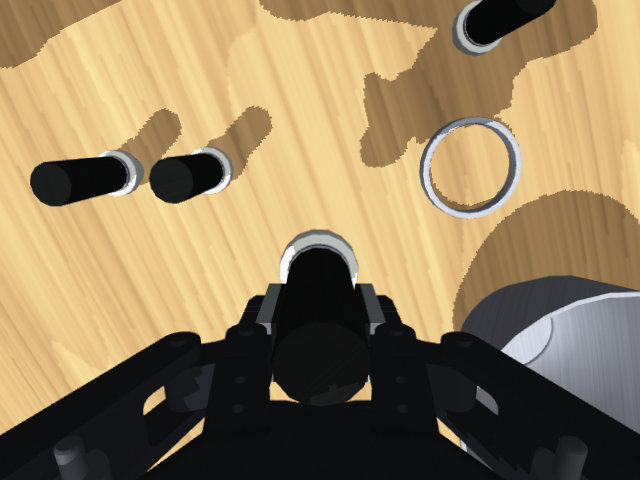

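Request:
{"api": "apply_moves", "payload": {
  "moves": "1 0 0 0.15 0 0 0;1 0 0 0.25 0 0 0;1 0 0 0.25 0 0 0;1 0 0 0.25 0 0 0;1 0 0 0.15 0 0 0;1 0 0 0.08 0 0 0;1 0 0 0.02 0 0 0;1 0 0 0 0 0 0;1 0 0 0 0 0 0"
}}

```text
t: 31.27
eef_pos: [0.4959, -0.2379, 0.0605]
tool_rot: [0.0, 0.985, -0.174, 0.001]
contact_force: [-0.6, -0.3, -2.8]
gripper_width: 0.33
```

Request:
{"api": "apply_moves", "payload": {
  "moves": "1 0 0 0.01 0 0 0;1 0 0 0.01 0 0 0;1 0 0 0 0 0 0;1 0 0 0 0 0 0"
}}

```text
t: 31.6
eef_pos: [0.4949, -0.2382, 0.0573]
tool_rot: [0.0, 0.985, -0.174, 0.0]
contact_force: [-0.9, 0.4, -3.1]
gripper_width: 0.334
```

Request:
{"api": "apply_moves", "payload": {
  "moves": "1 0 0 0.01 0 0 0;1 0 0 0 0 0 0;1 0 0 0 0 0 0"
}}

```text
t: 31.85
eef_pos: [0.495, -0.2383, 0.0568]
tool_rot: [0.0, 0.985, -0.174, 0.0]
contact_force: [-2.8, 0.8, 8.0]
gripper_width: 0.328
```

Request:
{"api": "apply_moves", "payload": {
  "moves": "1 0 0 0.008 0 0 0;1 0 0 0 0 0 0;1 0 0 0 0 0 0"
}}

```text
t: 32.1
eef_pos: [0.4951, -0.2382, 0.0567]
tool_rot: [0.001, 0.985, -0.174, 0.0]
contact_force: [-6.4, 1.8, 16.5]
gripper_width: 0.329
```

Request:
{"api": "apply_moves", "payload": {
  "moves": "1 0 0 -0.009 0 0 0;1 0 0 0 0 0 0;-1 0 0 0 0 0 0;-1 0 0 0 0 0 0;-1 0 0 0 0 0 0;-1 0 0 0 0 0 0;-1 0 0 0 0 0 0;-1 0 0 0 0 0 0;-1 0 0 0 0 0 0;-1 0 0 0 0 0 0"
}}

```text
t: 32.93
eef_pos: [0.4948, -0.238, 0.0557]
tool_rot: [-0.0, 0.985, -0.174, -0.0]
contact_force: [0.6, 0.7, 0.2]
gripper_width: 1.001
```

Request:
{"api": "apply_moves", "payload": {
  "moves": "-1 0 0 -0.1 0 0 0;-1 0 0 -0.2 0 0 0;-1 0 0 -0.3 0 0 0;-1 0 0 -0.3 0 0 0;-1 0 0 -0.3 0 0 0;-1 0 0 -0.2 0 0 0;-1 -0.05 -0.25 0 0 0 0;-1 -0.05 -0.25 0 0 0 0;-1 -0.05 -0.25 0 0 0 0;-1 -0.05 -0.25 0 0 0 0;-1 -0.05 -0.25 0 0 0 0;-1 -0.05 -0.25 0 0 0 0"
}}

```text
t: 33.93
eef_pos: [0.5226, -0.0551, 0.2248]
tool_rot: [0.0, 0.985, -0.174, 0.0]
contact_force: [0.3, 0.3, -0.3]
gripper_width: 1.001
```

Request:
{"api": "apply_moves", "payload": {
  "moves": "-1 -0.05 -0.25 0 0 0 0;-1 -0.05 -0.25 0 0 0 0;-1 -0.05 -0.25 0 0 0 0;-1 0 0 0 0 0 0;-1 0 0 0 0 0 0;-1 0 0 0 0 0 0"
}}

```text
t: 34.43
eef_pos: [0.5365, 0.0336, 0.2242]
tool_rot: [0.0, 0.985, -0.174, 0.0]
contact_force: [-0.4, -0.4, 0.4]
gripper_width: 1.001
```

Run:
```python
from h import *
import pickle
p=shot('wrist','w11.png');pickle.dump({k:p[k] for k in p},open('w11.pkl','wb'));s=shot('scene','sc11.png');d=shot('side','sd11.png')
o=bot.get_obs();print(o['t'],o['eef_pos'],o['contact_force'],o['gripper_width'])
```

```text
34.5833 [0.53654959 0.03249889 0.22387066] [-0.21004775 -0.11571122 -0.28618024] 0.999798053181679
```

View pics/w11.png

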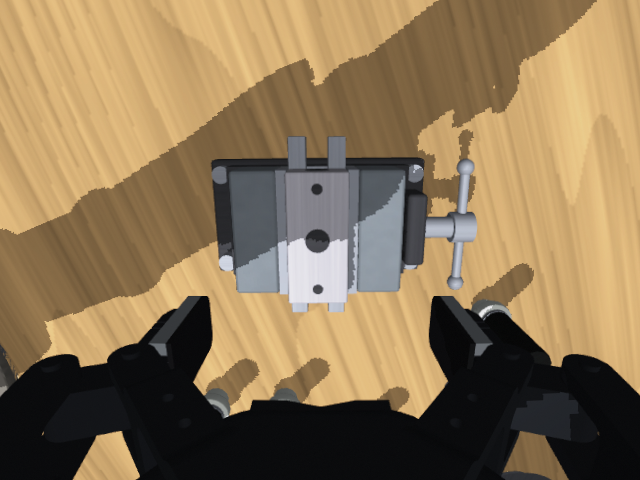

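View pics/sc11.png

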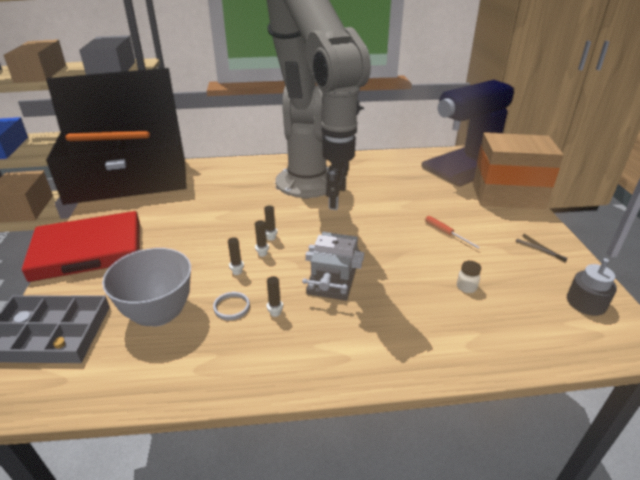

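View pics/sd11.png

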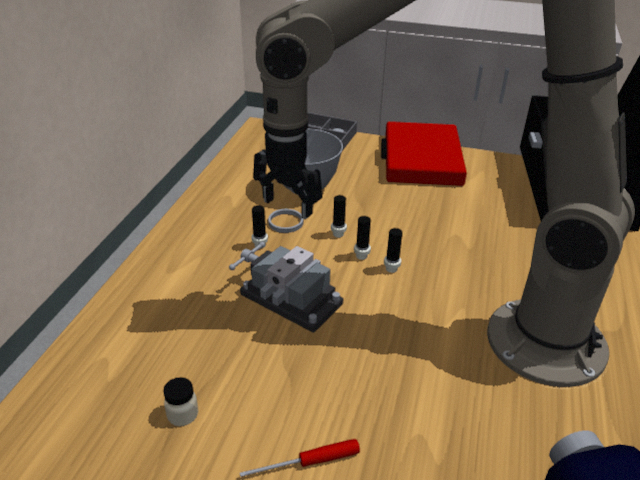

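Run:
```python
from h import *
import pickle
p=pickle.load(open('w11.pkl','rb'))
for u in((297,137),(336.5,137),(300,311.5),(336.5,310.5)): 
    X=atz(p,u,.071);print(X,X[:2]@np.array([.337,.9415]))
print(bot.hand_in())
```

```text
[0.54399224 0.10321398 0.071     ] 0.280501343746435
[0.57277616 0.09269393 0.071     ] 0.28029690423686476
[ 0.49340259 -0.03597968  0.071     ] 0.13240180705746615
[ 0.52390168 -0.04608372  0.071     ] 0.1331670425907976
the job is handed in; nothing more can be done
None
```

The job is handed in, at about 35 s of robot time. The stray parallel is back in, the block is tapped down onto both parallels, and the tapper stands upright at its starting spot.

- **Parallel:** I pushed the stray one in about 35 mm with the shut fingers. In the last wrist picture its ends match the other's to about 0.2 mm at the +y end and 0.8 mm at the -y end, which is as fine as I could measure.
- **Tapping:** I used the rightmost tapper. After lowering both ends, I pressed each end twice and the middle once, to about 18–20 N each time. No reading I took went above about 21 N.
- **Level:** In the final round both ends met the tapper and stiffened at the same height, within about 0.3 mm. That height was about 1 mm below first touch-down, so the block is pressed down on the parallels and the seat plate.
- **Tapper and other things:** It had not slipped in the grip: it touched the table at the same gripper height as when I picked it up. In the last camera pictures the other things look where they were at the start.

I did not nudge the parallels to prove they are locked. That they can no longer slide is judged from the pressing forces and the block's height.

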